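# Lock the tube rack in the rocking mixer

## Robot

A 7-joint arm with a two-finger parallel gripper is mounted at the origin on the work surface. World frame = base frame: x ahead of the robot, y to its left, z up, the work surface at z = 0. Lengths are in m, angles in rad, forces in N, time in s.
With the tool pointing down it reaches from about 0.425 to 0.975 m from the base axis. Payload 16.7 kg.
Tool frame: the origin (TCP) lies on the centre line of the jaws, within the pads' length; the fingertips stand 14 mm ahead of it and the grasp point (between the pads) lies 5 mm behind it; z points along the fingers, y is the direction in which the jaws open and shut (so a half turn about z gives the same grasp; the last joint's range is limited). The gripper opens to 85 mm and grips with 20 to 120 N. Pads are 22 mm wide; open, the fingers measure 114 mm over their backs; the gripper's body (76 mm by 85 mm) begins 54 mm behind the grasp point. The pads swing forward as they close: fully open they stand 13 mm farther back than shut.
Start: joints at [1.177, 0.426, 0.074, 1.606, -0.034, 1.111, -0.067], TCP at [0.164, -0.655, 0.245] pointing down, gripper open.
Joint ranges: [-2.85, 2.85], [-0.5, 2.14], [-1.23, 1.37], [0.21, 2.46], [-1.02, 4.16], [0.16, 2.05], [-2.73, 2.73]. Speed limits (rad/s): [1.89, 1.89, 2.39, 2.39, 3.01, 3.01, 3.01].

## Interface

Orientations are given as [roll, pitch, yaw] about the fixed x, y, z axes, in that order (R = Rz(yaw) Ry(pitch) Rx(roll)).
In Python, from station import state, grab_frame, finish_job gives the robot as it stands.
- The arm moves only by the tool arm_command, never from a script. Its argument "deltas" is a list of rows, each a list of 7 numbers: the shift along the tool's x, y, z in m, then the turn, a rotation vector about the tool's x, y, z in rad, then the finger opening in m, from 0 to 0.0854. A call has exactly 10 rows; each row is the pose to reach, as a shift and turn from the pose commanded when the call began, along the tool's axes at that moment; what a row does not reach only later rows make up. A row lasts 1/10 s, in which the tool goes at most 50 mm and 8.59 degrees, less where a joint would pass 70% of its speed; a pose out of reach is approached as far as the arm can. A call with a gripper value outside its range is refused whole. The fingers move at their own pace and stop on an object; "grip_force" is the grip in N (left out, the last holds). Time passes only in rows, so rows that repeat a pose let the fingers close, or fill a call up. It gives the time, the measured TCP pose, the force and the opening at its end, in the units of the state.
- state(): the state, without advancing time (a new reading comes with each control period).
- grab_frame(name): name is "side" or "top" or "wrist"; returns a dict with "pixels" (480x640x3 uint8, blue, green, red), "fx", "fy", "cx", "cy" (pixels), "R" (3x3) and "t" (3): a world point X has camera coordinates R X + t; the wrist camera has in their place "hand_eye" (4x4, takes a point from camera to tool coordinates, whose origin is the TCP and whose axes are the flange's). Camera axes: x right, y down, z forward; pixel columns grow to the right and rows downward; lengths in m; the calibration is good to about 2 mm. A picture is of the moment at which its call begins: read the wrist's pose just before it. There is no depth.
- finish_job(): hands the job in, once; it reports no verdict.
The state is a dict: "clock": time; "qpos": joint angles; "qvel": joint speeds; "joint_torque": joint torques, N m; "ee_pos": TCP position; "tool_rot": TCP orientation; "force": force on the tool from outside, world axes, zero at the start; "moment": the same for the moment, N m; "width": opening from 0.0 (shut) to 1.0 (fully open).
Only numpy, scipy, OpenCV 4.12 (cv2) and the standard library are available. Lean on these libraries where they do the work, as an engineer would, in place of code of your own. Each camera call takes 0.05 s, during which the arm holds its last target.

## Task

Make the rack of blood tubes safe for mixing: push the open retaining strap round with a fingertip or the side of a finger until it lies fully home across the tube caps, and only then push the raised cam lever fully down to lock it. Just push: nothing is to be lifted or carried, and the tube rack and everything else on the table stay where they are.

Things in the scene. Friction and masses are not known exactly. Their poses are not given: they have to be found in the camera images.
- mixer: Rocking tube mixer, white housing 240 (x) x 170 (y) x 51 mm high with an aluminium tray on it (top 63 mm above the table), fixed to the table. Origin at the centre of its underside, on the table; x runs along its length away from the control panel (panel at -x), z up. In this frame the strap's hinge post is at x=+80, y=0 mm and the lever's bracket at x=-80 mm (bracket plate from y=-24 to -12 mm, up to z=157 mm; two thin cheeks up to z=182 mm over y=-24 to +6 mm).
- strap (a joint): Angle of the retaining strap about the upright hinge post, rad. 0 = fully home (end stop): the strap points along the mixer's -x, over the middle row of tube caps, its end under the cam. Grows as it opens towards the mixer's +y, to 1.6 at most; at value q it points along (-cos q, sin q) in the mixer frame. It stays where it is left; turning takes about 0.12 N m.
- strap_face (a point): Point in the middle of the strap's thickness and of its height, 100 mm from the hinge axis. The strap is a plain aluminium flat bar on edge, 12 mm thick and 26 mm high (147 to 173 mm above the table) out to 145 mm from the hinge axis, then a low tongue 12 mm high out to 176 mm. It clears the tube caps by 4 mm. Push on its upright side face; axes turn with the strap: x points from here towards the hinge, z up.
- strap_hinge (a point): On the strap's hinge axis, at the strap's half height (160 mm above the table). Axes as mixer. A round hub of 13 mm radius, up to 177 mm above the table, surrounds it.
- lever (a joint): Angle of the cam lever above level, rad. 0 = fully down (end stop): the handle points level along the mixer's -y. Grows as it is raised, to 1.3 at most; at value q the handle points along (0, -cos q, sin q) in the mixer frame. It stays where it is left; turning takes about 0.15 N m (about 2.5 N at the pad).
- lever_pivot (a point): On the lever's level pivot axis (along the mixer's x), 173 mm above the table. Axes as mixer.
- lever_pad (a point): Centre of the upper face of the lever's black pad, 63 mm out from the pivot and 7 mm above the lever's centre line. Pad 22 mm wide (along the mixer's x) and 30 mm long; the handle ends 78 mm from the pivot. Axes turn with the lever: z is the outward normal of the upper face, -y points out along the handle. Below the lowered pad there is free space down to the mixer's housing.
- rack_mid (a point): Centre of the black tube rack block, 110 x 70 x 46 mm, standing loose in the mixer's tray between 7 mm lips; its capped tubes reach 143 mm above the table. Not to be moved.
- single: Bystander: red-capped tube in a round foot (48 mm wide, 88 mm high). Origin under its centre.
- tape: Bystander: roll of paper tape, 56 mm across, 22 mm high. Origin under its centre.
- jar: Bystander: white jar, 58 mm across, 90 mm high. Origin under its centre.
- carton: Bystander: swab carton 95 x 60 x 55 mm. Origin under its centre.
- gel: Bystander: hand-gel bottle, 60 mm across, 150 mm high. Origin under its centre.
- dish: Bystander: steel bowl, 120 mm across, 35 mm high. Origin under its centre.
- sharps: Bystander: yellow sharps jar, 90 mm across, 120 mm high. Origin under its centre.

How it is judged:
On the way, in this order (a step that is already met when the one before it is completed fails the run):
1. the strap is fully home across the rack while the lever is still raised (value of joint strap below 0.05 rad and value of joint lever above 0.4 rad), for 0.2 s.
2. the lever is fully down with the strap home (value of joint strap below 0.05 rad and value of joint lever below 0.08 rad), for 0.2 s.
At the end, for the whole second after the job is handed in: The strap is within 0.05 rad of fully home and the lever within 0.08 rad of fully down; the rack is at rest within 10 mm of where it stood (all of step 2 and value of joint lever above -0.1 rad and linear speed of rack below 0.02 m/s and distance of rack_mid from where it was at the start of the episode below 0.01 m); the robot touches nothing.
It fails at once if the lever is pushed down before the strap is home (value of joint lever below 0.4 rad and value of joint strap above 0.1 rad).
It fails at once if the tube rack is lifted, tipped or shifted by more than 12 mm (distance of rack_mid from where it was at the start of the episode above 0.012 m or angle between rack_mid's own z axis and vertical above 0.2 rad).
It fails at once if a bystander is moved by more than 25 mm or tipped over (distance of any of single, tape, jar, carton, gel, dish, sharps from where it was at the start of the episode above 0.025 m or angle between any of single, tape, jar, carton, gel, dish, sharps's own z axis and vertical above 0.4 rad).
It also fails if it takes over 48 s, if anything falls off the work surface, if the arm or the gripper's body presses on something with over 40 N, if the wrist force passes 120 N, or if a joint passes its speed limit or range.

## Working session

There is one attempt and no reset: what is moved stays moved. The work goes in short steps, Python scripts to look and compute and a tool call to move; the robot and the scene stay as the last step left them, time stands still between calls to the robot, and variables do not carry over. Pictures are saved under pics/ and viewed, and the job is handed in when it is done.

Besides the shell and the picture viewer there is one more tool, called after "Emit:" in YAML: its name, and indented under it one key for each argument. arm_command: Moves the arm, as the interface text tells. Its arguments: {"type":"object","properties":{"deltas":{"type":"array","items":{"type":"array","items":{"type":"number"}}},"grip_force":{"type":"number"}},"required":["deltas"]}

```bash
mkdir -p pics; ls; python3 - <<'E'
from station import state, grab_frame
import cv2,json,numpy as np
s=state();print({k:np.round(v,4).tolist() for k,v in s.items()})
for n in("side","top"):
    f=grab_frame(n);cv2.imwrite(f"pics/{n}0.png",f["pixels"])
    np.savez(f"{n}.npz",**f); print(n,f["fx"],f["fy"],f["cx"],f["cy"],np.round(f["R"],4).tolist(),f["t"])
E
```

```text
pics
{'clock': 0.0, 'qpos': [1.1765, 0.4267, 0.0738, 1.6066, -0.0341, 1.1108, -0.0671], 'qvel': [-0.0008, -0.0005, -0.0012, -0.0006, 0.0004, -0.0019, -0.0004], 'joint_torque': [-0.0026, -94.9837, 3.7593, -46.3528, 0.0191, 0.0099, -0.0], 'ee_pos': [0.1635, -0.6545, 0.2446], 'tool_rot': [-3.1403, 0.0001, 0.2448], 'force': [0.1568, 0.4797, 0.0444], 'moment': [-0.0341, -0.0149, 0.0051], 'width': 0.994}
side 592.7900012517852 592.7900012517852 314.09819535089804 239.39110613323282 [[0.9306, -0.3657, 0.0159], [-0.172, -0.4751, -0.863], [0.3232, 0.8003, -0.505]] [-0.52163459  0.18421451  1.45975333]
top 588.4319868181826 588.4319868181826 316.3121219330098 231.2471757954192 [[-0.0151, -0.9995, -0.0292], [-0.9917, 0.0187, -0.127], [0.1275, 0.027, -0.9915]] [0.00895075 0.55254474 1.31169275]
```

View pics/side0.png

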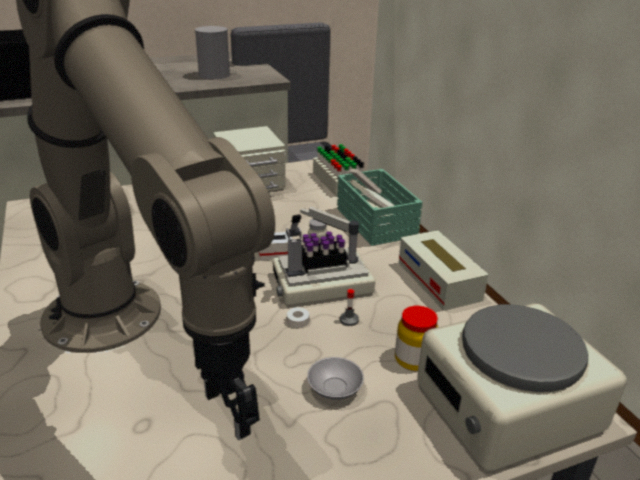

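View pics/top0.png

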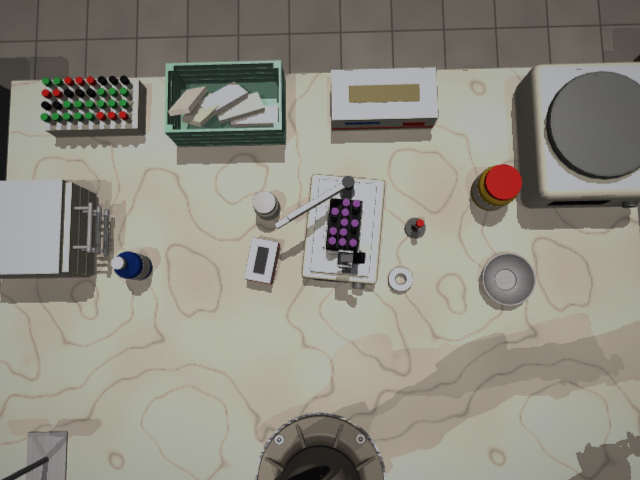

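Top view: hinge hub at about (348,183), strap end about (277,226), lever near (346,258). I'll enlarge this area.

```bash
python3 - <<'E'
import cv2,numpy as np
a=cv2.imread("pics/top0.png")[160:300,240:440];cv2.imwrite("pics/topc.png",cv2.resize(a,None,fx=4,fy=4,interpolation=cv2.INTER_CUBIC))
a=cv2.imread("pics/side0.png")[195:335,240:400];cv2.imwrite("pics/sidec.png",cv2.resize(a,None,fx=4,fy=4,interpolation=cv2.INTER_CUBIC))
E
```

```text
(no output)
```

View pics/topc.png

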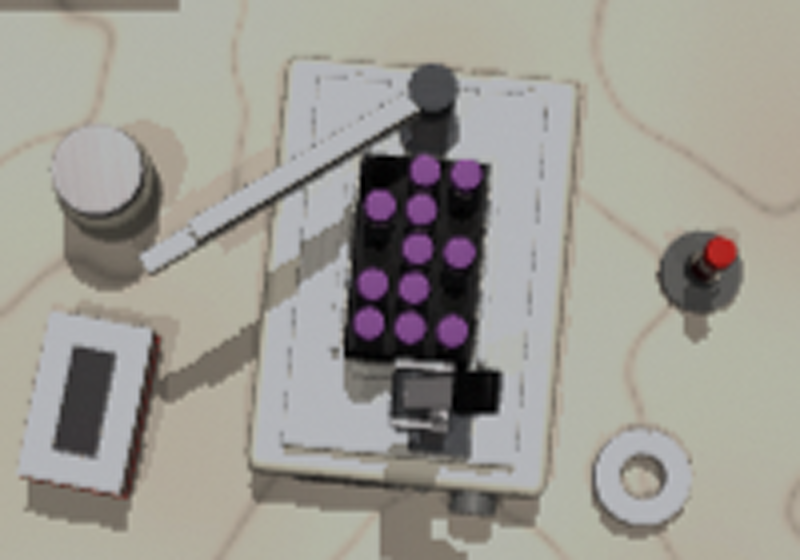

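View pics/sidec.png

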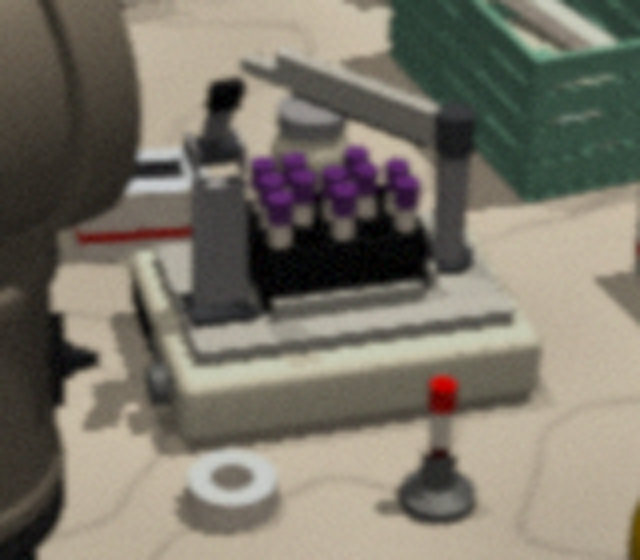

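```bash
cat > h.py <<'E'
import numpy as np
from scipy.spatial.transform import Rotation as Ro
C={n:dict(np.load(f"{n}.npz")) for n in("side","top")}
def proj(n,X):
    c=C[n];p=np.asarray(X)@c["R"].T+c["t"];return np.stack([c["fx"]*p[...,0]/p[...,2]+c["cx"],c["fy"]*p[...,1]/p[...,2]+c["cy"]],-1)
def ray(n,u,v,z):
    c=C[n];d=c["R"].T@np.array([(u-c["cx"])/c["fx"],(v-c["cy"])/c["fy"],1]);o=-c["R"].T@c["t"];return o+d*(z-o[2])/d[2]
def tc(u,v,z): return ray("top",240+u/4,160+v/4,z)
E
python3 - <<'E'
from h import *
from scipy.optimize import least_squares
cn=[tc(*p,.051) for p in((290,57),(580,82),(548,497),(250,467))]
print(np.round(cn,4), [np.linalg.norm(cn[i]-cn[(i+1)%4]) for i in range(4)])
hub=tc(433,88,.177);print("hub",hub)
m=np.mean(cn,0);print("ctr",m)
ax=(cn[0]+cn[1]-cn[2]-cn[3])[:2];print("yaw",np.arctan2(ax[1],ax[0]), "ctr->hub",np.linalg.norm(hub[:2]-m[:2]),np.arctan2(*(hub-m)[[1,0]]))
e=tc(148,263,.159);e2=tc(192,232,.173);print("tongue",e,np.linalg.norm((e-hub)[:2]),e2,np.linalg.norm((e2-hub)[:2]))
for q in(e,e2):print(np.arctan2(*(q-hub)[[1,0]]))
print("jar",tc(98,170,.09),"carton",tc(85,403,.055),"single",tc(700,275,.0),"tape",tc(642,475,.022),"pad",tc(477,390,.24))
for n,u,v,z in(("dish",508,279,.03),("sharps",500,184,.12),("gel",125,263,.15)):print(n,ray("top",u,v,z))
# side
c=lambda u,v,z:ray("side",240+u/4,195+v/4,z)
print("side hub",c(455,112,.177),"corner near",c(185,400,.051)," ",c(537,350,.051))
E
```

```text
[[ 0.6824  0.0059  0.051 ]
 [ 0.6643 -0.1593  0.051 ]
 [ 0.4289 -0.1344  0.051 ]
 [ 0.4484  0.0317  0.051 ]] [np.float64(0.16613809002377664), np.float64(0.2366768341577277), np.float64(0.16722579309711028), np.float64(0.23547565050996488)]
hub [ 0.63569373 -0.07181299  0.177     ]
ctr [ 0.55599343 -0.06402645  0.051     ]
yaw -0.10739979400474625 ctr->hub 0.08007976154856643 -0.09738866869730406
tongue [0.54981386 0.07797485 0.159     ] 0.17266079671587783 [0.56356042 0.05380802 0.173     ] 0.14485805048937886
2.0913847666513656
2.0920395064912842
jar [0.6119504  0.11191685 0.09      ] carton [0.48558914 0.1238218  0.055     ] single [ 0.55870053 -0.23050305  0.        ] tape [ 0.44158743 -0.19032797  0.022     ] pad [ 0.47384911 -0.08783696  0.24      ]
dish [ 0.43668844 -0.43070795  0.03      ]
sharps [ 0.63653669 -0.39867335  0.12      ]
gel [0.47828338 0.39899974 0.15      ]
side hub [ 0.63657237 -0.07599088  0.177     ] corner near [ 0.42839386 -0.1471855   0.051     ]   [ 0.65601988 -0.17309887  0.051     ]
```

```bash
cat >> h.py <<'E'
yaw=-0.103; M=Ro.from_euler("z",yaw).as_matrix(); O=np.array([.5562,-.0643,0])
def m2w(p): return O+M@np.asarray(p,float)
def w2m(p): return M.T@(np.asarray(p)-O)
def togo(target,s=None,rpy=None):
    """delta in tool axes from current measured pose"""
    R=Ro.from_euler("xyz",s["tool_rot"]).as_matrix()
    return R.T@(np.asarray(target)-s["ee_pos"])
E
python3 - <<'E'
from h import *
from scipy.optimize import least_squares
print(w2m([0.63569373,-0.07181299,.177]),w2m([0.54981386,0.07797485,.159]),w2m([0.56356042,0.05380802,.173]))
a=np.array([240+477/4,160+390/4]);b=np.array([240+225/4,195+97/4])
r=least_squares(lambda X:np.r_[proj("top",X)-a,proj("side",X)-b],[.47,-.09,.22]);print(r.x,r.fun,w2m(r.x))
# project expected lever pad for pivot y candidates & q
for py in(-9,0,6):
  for q in(.8,1.0,1.15,1.3):
    p=[-.08,py/1e3-.063*np.cos(q)+.007*np.sin(q),.173+.063*np.sin(q)+.007*np.cos(q)]
    X=m2w(p);print(py,q,(proj("top",X)-[240,160])*4,(proj("side",X)-[240,195])*4)
E
```

```text
[0.0798449  0.00070021 0.177     ] [-0.02098071  0.14086421  0.159     ] [-0.00482222  0.11823885  0.173     ]
[ 0.47535272 -0.08862237  0.22377477] [ 0.02511244 -0.0874252  -0.1118104   0.01162793] [-0.07791803 -0.03250602  0.22377477]
-9 0.8 [508.16567537 396.69598341] [227.41921087 110.36598112]
-9 1.0 [486.85842379 393.70261054] [223.07068263  92.18497337]
-9 1.15 [469.0284449 391.5523653] [219.5269577   80.22998446]
-9 1.3 [450.10967889 389.54651543] [215.84076332  70.02846451]
0 0.8 [489.7320391 395.1228499] [223.76283543 103.37155528]
0 1.0 [468.33079403 392.1218256 ] [219.45107129  85.31237052]
0 1.15 [450.45460159 389.96783603] [215.93964817  73.445898  ]
0 1.3 [431.51200358 387.96007701] [212.28882359  63.32799335]
6 0.8 [477.44936172 394.07464155] [221.34647189  98.74919746]
6 1.0 [455.98552224 391.06852197] [217.05892329  80.77036818]
6 1.15 [438.07855512 388.91203904] [213.56876876  68.96224507]
6 1.3 [419.12008794 386.90300881] [209.94122782  58.89942782]
```

Emit:
arm_command:
  deltas:
    - [0,0,-0.03,0,0,0,0]
    - [0,0,-0.06,0,0,0,0]
    - [0,0,-0.07,0,0,0,0]
    - [0,0,-0.07,0,0,0,0]
    - [0,0,-0.07,0,0,0,0]
    - [0,0,-0.07,0,0,0,0]
    - [0,0,-0.07,0,0,0,0]
    - [0,0,-0.07,0,0,0,0]
    - [0,0,-0.07,0,0,0,0]
    - [0,0,-0.07,0,0,0,0]
  grip_force: 40

```text
clock: 1.1
ee_pos: [0.1636, -0.6548, 0.3152]
tool_rot: [-3.141, 0.0, 0.245]
force: [-0.1, 0.5, 0.0]
width: 0.003
```

```bash
python3 - <<'E'
from h import *
from station import *
import cv2
s=state();f=grab_frame("side");
R=Ro.from_euler("xyz",s["tool_rot"]).as_matrix()
p=f["pixels"].copy()
for d in(0,.014,.027):
    u=proj("side",s["ee_pos"]+R@[0,0,d]);print(d,u)
u=proj("side",s["ee_pos"]).astype(int);x0,y0=u-[60,60]
c=cv2.resize(p[y0:y0+120,x0:x0+120],None,fx=5,fy=5,interpolation=cv2.INTER_CUBIC)
for d in(0,.014,.027):
    q=(proj("side",s["ee_pos"]+R@[0,0,d])-[x0,y0])*5;cv2.circle(c,tuple(q.astype(int)),4,(0,0,255),-1)
cv2.imwrite("pics/tip.png",c)
f=grab_frame("wrist");cv2.imwrite("pics/w0.png",f["pixels"]);print(f["hand_eye"],f["fx"])
E
```

```text
0 [224.80007621 378.9080205 ]
0.014 [225.39611657 386.290046  ]
0.027 [225.94062849 393.03388611]
[[-9.70780026e-05 -9.62343665e-01 -2.71835725e-01  7.01292279e-02]
 [ 9.99999883e-01 -2.22226401e-04  4.29598349e-04  8.54612245e-04]
 [-4.73830324e-04 -2.71835651e-01  9.62343574e-01 -1.29552701e-01]
 [ 0.00000000e+00  0.00000000e+00  0.00000000e+00  1.00000000e+00]] 402.5104222135084
```

View pics/tip.png

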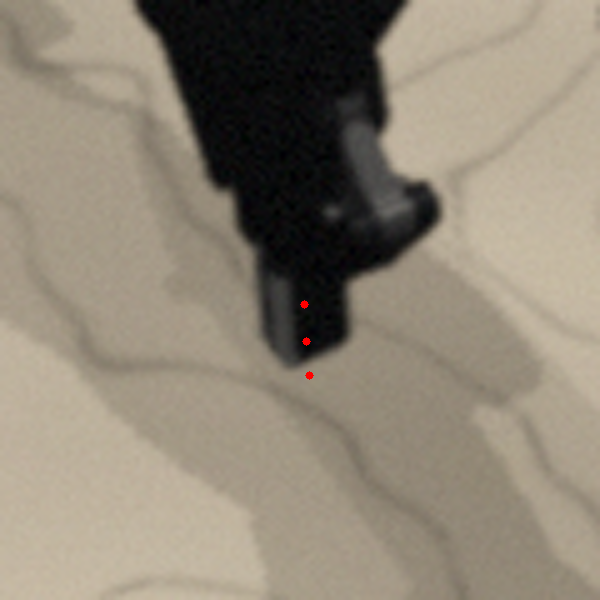

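View pics/w0.png

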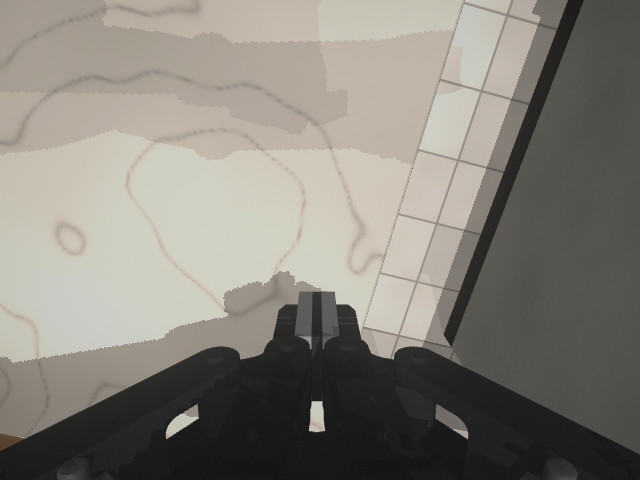

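The shut fingertip agrees with 14 mm ahead of the TCP (tip centre about (305,345) in the crop). I'm moving high over to the strap's outer side.

Emit:
arm_command:
  deltas:
    - [0.03,-0.026,0,0,0,0.03,0]
    - [0.07,-0.06,0,0,0,0.06,0]
    - [0.11,-0.094,0,0,0,0.09,0]
    - [0.15,-0.128,0,0,0,0.12,0]
    - [0.19,-0.162,0,0,0,0.15,0]
    - [0.23,-0.197,0,0,0,0.18,0]
    - [0.27,-0.231,0,0,0,0.2,0]
    - [0.29,-0.25,0,0,0,0.2,0]
    - [0.3,-0.26,0,0,0,0.2,0]
    - [0.3,-0.26,0,0,0,0.2,0]

```text
clock: 2.2
ee_pos: [0.3929, -0.3281, 0.3156]
tool_rot: [3.142, -0.001, 0.048]
force: [-0.3, -0.5, -0.6]
width: -0.0
```

```bash
python3 - <<'E'
from h import *
from station import *
s=state();print(s["ee_pos"],s["tool_rot"],s["qpos"])
t=m2w([.0684,.0842,.30]);print(t,togo(t,s), s["tool_rot"][2]-yaw)
E
```

```text
[ 0.39286406 -0.32812639  0.3156012 ] [ 3.14155289e+00 -5.88892782e-04  4.84796545e-02] [ 0.69422433  0.10384137 -0.13401334  1.87153516  0.01473237  1.16667415
 -0.96717872]
[0.63289477 0.01242101 0.3       ] [ 0.25624262 -0.32851587  0.01573904] 0.15147965452510292
```

Emit:
arm_command:
  deltas:
    - [0.02,-0.026,0,0,0,0.02,0]
    - [0.05,-0.066,0,0,0,0.04,0]
    - [0.08,-0.104,0,0,0,0.06,0]
    - [0.11,-0.142,0,0,0,0.08,0]
    - [0.14,-0.18,0,0,0,0.1,0]
    - [0.17,-0.218,0,0,0,0.12,0]
    - [0.2,-0.256,0,0,0,0.14,0]
    - [0.23,-0.294,0,0,0,0.15,0]
    - [0.25,-0.318,0,0,0,0.15,0]
    - [0.256,-0.328,0,0,0,0.15,0]

```text
clock: 3.2
ee_pos: [0.6341, 0.0107, 0.3146]
tool_rot: [-3.141, 0.001, -0.104]
force: [-0.5, -1.0, -0.1]
width: -0.002
```

```bash
python3 - <<'E'
from h import *
from station import *
import cv2
s=state();print(s["ee_pos"],s["tool_rot"],s["qpos"])
t=m2w([.0684,.0842,.164]);print(t,togo(t,s), s["tool_rot"][2]-yaw)
f=grab_frame("wrist");cv2.imwrite("pics/w1.png",f["pixels"])
f=grab_frame("side");cv2.imwrite("pics/s1.png",cv2.resize(f["pixels"][130:330,200:440],None,fx=3,fy=3))
E
```

```text
[0.63414154 0.01065577 0.31459864] [-3.14083606e+00  6.21682517e-04 -1.03698214e-01] [ 0.17331926  0.33358298 -0.37645632  1.59913327  0.12694666  1.23361621
 -1.90089188]
[0.63289477 0.01242101 0.164     ] [-0.00132917 -0.00151275  0.15060068] -0.0006982135156365782
```

View pics/w1.png

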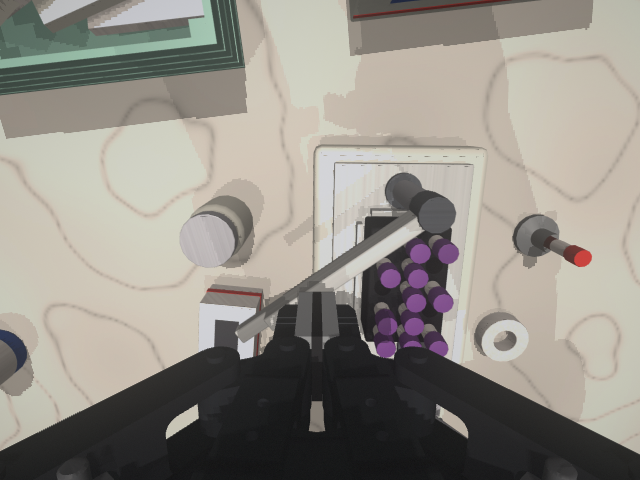

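View pics/s1.png

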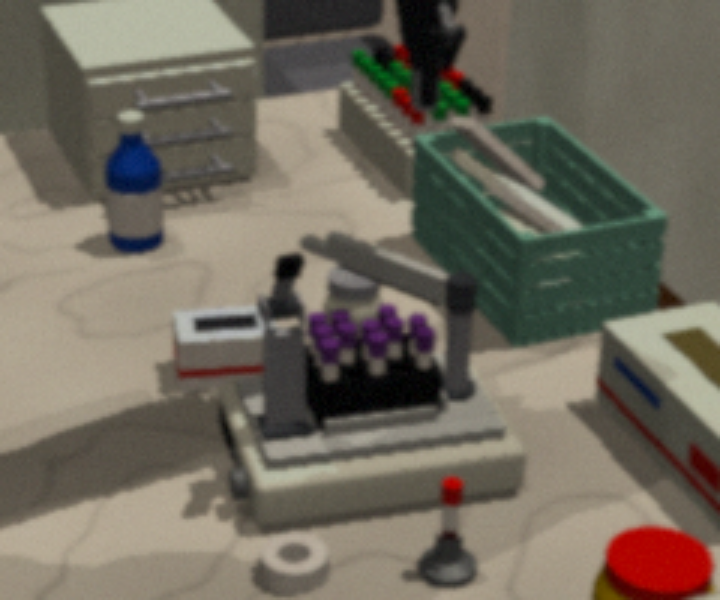

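```bash
python3 - <<'E'
from h import *
from station import *
s=state();f=grab_frame("wrist")
T=np.eye(4);T[:3,:3]=Ro.from_euler("xyz",s["tool_rot"]).as_matrix();T[:3,3]=s["ee_pos"]
W=np.linalg.inv(T@f["hand_eye"])
def pw(X):
    p=W[:3,:3]@X+W[:3,3];return np.round([f["fx"]*p[0]/p[2]+f["cx"],f["fy"]*p[1]/p[2]+f["cy"]],1)
q=.945
print("hub",pw(m2w([.08,0,.177])))
for r,h in((.06,.173),(.1,.173),(.145,.173),(.176,.159)):
    for o in(-.006,.006): print(r,o,pw(m2w([.08-r*np.cos(q)+o*np.sin(q),r*np.sin(q)+o*np.cos(q),h])))
print("tip target",pw(m2w([.0684,.0842,.15])),"outer housing corner",pw(m2w([.12,.085,.051])),pw(m2w([.12,-.085,.051])))
E
```

```text
hub [435.2 219.3]
0.06 -0.006 [366.1 272.9]
0.06 0.006 [356.7 260. ]
0.1 -0.006 [320.8 303.1]
0.1 0.006 [311.1 290.8]
0.145 -0.006 [272.1 335.6]
0.145 0.006 [262.2 323.8]
0.176 -0.006 [243.1 347.4]
0.176 0.006 [233.5 336.5]
tip target [311.7 226.8] outer housing corner [311.8 149.7] [490.2 149.4]
```

Emit:
arm_command:
  deltas:
    - [0,0,0.02,0,0,0,0]
    - [0,0,0.045,0,0,0,0]
    - [0,0,0.07,0,0,0,0]
    - [0,0,0.09,0,0,0,0]
    - [0,0,0.11,0,0,0,0]
    - [0,0,0.125,0,0,0,0]
    - [0,0,0.14,0,0,0,0]
    - [0,0,0.148,0,0,0,0]
    - [0,0,0.15,0,0,0,0]
    - [0,0,0.15,0,0,0,0]

```text
clock: 4.35
ee_pos: [0.6328, 0.0091, 0.1655]
tool_rot: [-3.142, -0.0, -0.105]
force: [-0.1, 1.0, -0.4]
width: 0.0
```

```bash
python3 - <<'E'
from h import *
from station import *
import cv2
s=state();print(s["ee_pos"],s["force"], w2m(s["ee_pos"]))
R=Ro.from_euler("xyz",s["tool_rot"]).as_matrix()
# arc path at r=75, offset from centre-plane 6+10
for q in(.945,.8,.65,.5,.35,.2,.1,0):
    r=.078;o=.017
    print(q,np.round(togo(m2w([.08-r*np.cos(q)+o*np.sin(q),r*np.sin(q)+o*np.cos(q),.164]),s),4))
f=grab_frame("wrist");cv2.imwrite("pics/w2.png",f["pixels"])
f=grab_frame("top");cv2.imwrite("pics/t2.png",cv2.resize(f["pixels"][160:300,240:440],None,fx=4,fy=4))
E
```

```text
[0.63284867 0.00911662 0.16553966] [-0.05376131  0.97081794 -0.41790912] [0.0686939  0.08090839 0.16553966]
0.945 [-0.0206  0.0078  0.0015]
0.8 [-0.0308  0.0132  0.0015]
0.65 [-0.0405  0.0203  0.0015]
0.5 [-0.0489  0.0287  0.0015]
0.35 [-0.056   0.0383  0.0015]
0.2 [-0.0617  0.0489  0.0015]
0.1 [-0.0645  0.0564  0.0015]
0 [-0.0665  0.0641  0.0015]
```

View pics/w2.png

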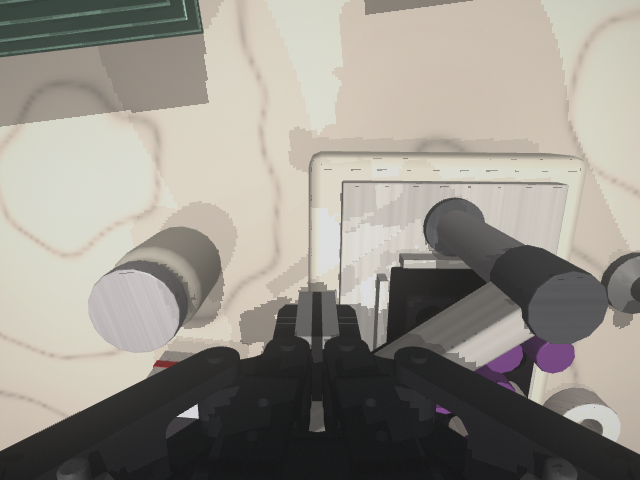

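View pics/t2.png

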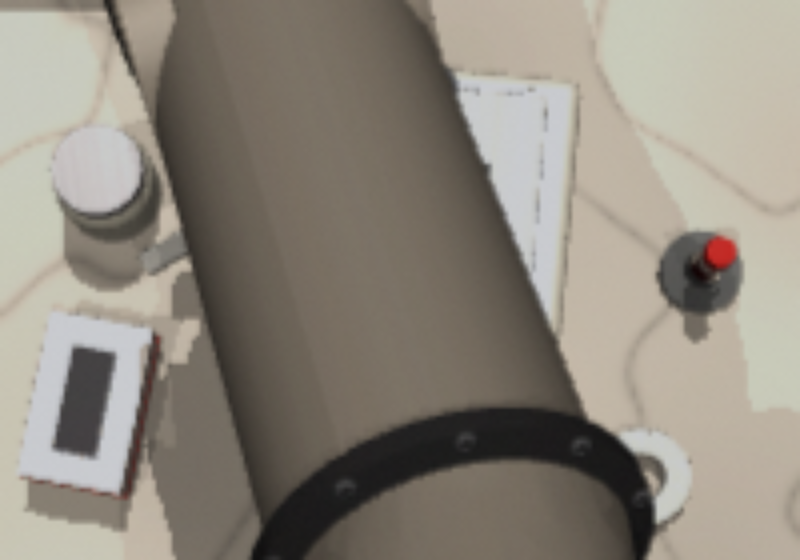

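The finger stands on the outer side of the strap at strap height. I'm starting the push along the arc.

Emit:
arm_command:
  deltas:
    - [-0.01,0.004,0,0,0,0,0]
    - [-0.0206,0.0078,0,0,0,0,0]
    - [-0.0255,0.0105,0,0,0,0,0]
    - [-0.0308,0.0132,0,0,0,0,0]
    - [-0.036,0.0167,0,0,0,0,0]
    - [-0.0405,0.0203,0,0,0,0,0]
    - [-0.0448,0.0243,0,0,0,0,0]
    - [-0.0489,0.0287,0,0,0,0,0]
    - [-0.0525,0.0334,0,0,0,0,0]
    - [-0.056,0.0383,0,0,0,0,0]

```text
clock: 5.45
ee_pos: [0.5726, -0.0233, 0.1653]
tool_rot: [-3.141, 0.0, -0.105]
force: [2.0, 1.6, 0.1]
width: -0.001
```

```bash
python3 - <<'E'
from h import *
from station import *
import cv2
s=state();print(s["ee_pos"],s["force"], w2m(s["ee_pos"]))
f=grab_frame("wrist");cv2.imwrite("pics/w3.png",f["pixels"])
f=grab_frame("side");cv2.imwrite("pics/s3.png",cv2.resize(f["pixels"][130:330,200:440],None,fx=3,fy=3))
E
```

```text
[ 0.57262505 -0.02330538  0.16529908] [2.03198794 1.60696603 0.09597652] [0.01212301 0.04246615 0.16529908]
```

View pics/w3.png

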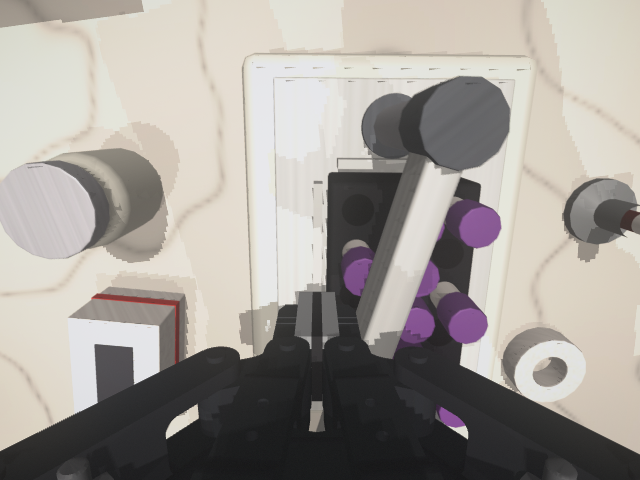

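View pics/s3.png

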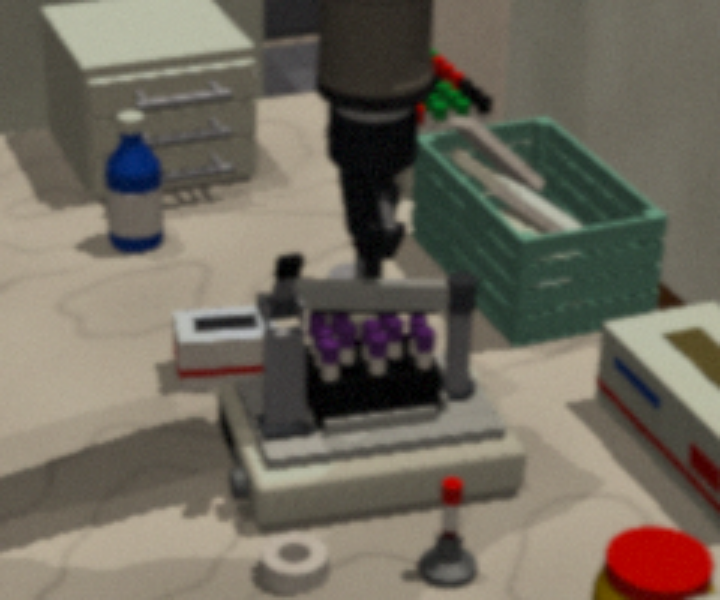

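Emit:
arm_command:
  deltas:
    - [-0.002,0.004,0,0,0,0,0]
    - [-0.004,0.008,0,0,0,0,0]
    - [-0.006,0.012,0,0,0,0,0]
    - [-0.0075,0.015,0,0,0,0,0]
    - [-0.0085,0.018,0,0,0,0,0]
    - [-0.0095,0.021,0,0,0,0,0]
    - [-0.0105,0.023,0,0,0,0,0]
    - [-0.0105,0.025,0,0,0,0,0]
    - [-0.0105,0.026,0,0,0,0,0]
    - [-0.0105,0.027,0,0,0,0,0]

```text
clock: 6.55
ee_pos: [0.561, -0.0437, 0.1656]
tool_rot: [-3.136, -0.002, -0.101]
force: [9.0, 30.8, -5.5]
width: -0.001
```

```bash
python3 - <<'E'
from h import *
from station import *
import cv2
s=state();print(s["ee_pos"],s["force"], w2m(s["ee_pos"]))
f=grab_frame("wrist");cv2.imwrite("pics/w4.png",f["pixels"])
E
```

```text
[ 0.56095454 -0.04373793  0.1655816 ] [ 8.96063023 30.8278711  -5.48316764] [0.00261519 0.02094195 0.1655816 ]
```

View pics/w4.png

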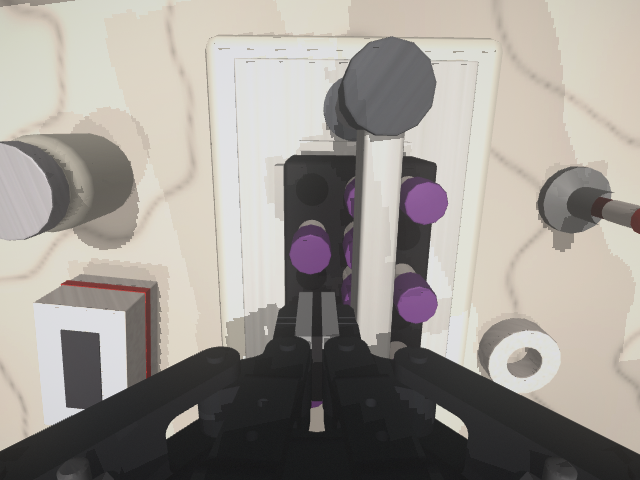

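Force rose to about 31 N at the end stop, and the strap now lies parallel to the rack. I'm backing off and rising.

Emit:
arm_command:
  deltas:
    - [0,0,0,0,0,0,0]
    - [0,-0.006,0,0,0,0,0]
    - [0,-0.014,0,0,0,0,0]
    - [0,-0.02,0,0,0,0,0]
    - [0,-0.022,-0.02,0,0,0,0]
    - [0,-0.022,-0.05,0,0,0,0]
    - [0,-0.022,-0.08,0,0,0,0]
    - [0,-0.022,-0.11,0,0,0,0]
    - [0,-0.022,-0.13,0,0,0,0]
    - [0,-0.022,-0.14,0,0,0,0]

```text
clock: 7.6
ee_pos: [0.5624, -0.0269, 0.3072]
tool_rot: [3.141, -0.002, -0.106]
force: [-0.6, 0.1, -0.6]
width: -0.001
```

Emit:
arm_command:
  deltas:
    - [-0.02,0,0,0,0,0,0]
    - [-0.05,0,0,0,0,0,0]
    - [-0.08,0,0,0,0,0,0]
    - [-0.11,0,0,0,0,0,0]
    - [-0.13,0,0,0,0,0,0]
    - [-0.14,0,0,0,0,0,0]
    - [-0.14,0,0,0,0,0,0]
    - [-0.14,0,0,0,0,0,0]
    - [-0.14,0,0,0,0,0,0]
    - [-0.14,0,0,0,0,0,0]

```text
clock: 8.6
ee_pos: [0.4233, -0.0122, 0.3051]
tool_rot: [-3.141, 0.001, -0.105]
force: [-0.1, -0.1, -0.2]
width: -0.003
```

```bash
python3 - <<'E'
from h import *
from station import *
import cv2
s=state();print(s["ee_pos"],s["force"], w2m(s["ee_pos"]),s["tool_rot"])
f=grab_frame("wrist");cv2.imwrite("pics/w5.png",f["pixels"]);np.savez("w5.npz",**f,ee=s["ee_pos"],rot=s["tool_rot"])
f=grab_frame("side");cv2.imwrite("pics/s5.png",cv2.resize(f["pixels"][195:295,250:370],None,fx=6,fy=6,interpolation=cv2.INTER_CUBIC))
E
```

```text
[ 0.42333915 -0.01215468  0.30507637] [-0.0752653  -0.08775879 -0.23811667] [-0.13751819  0.03820847  0.30507637] [-3.14122374e+00  6.09291846e-04 -1.05229608e-01]
```

View pics/w5.png

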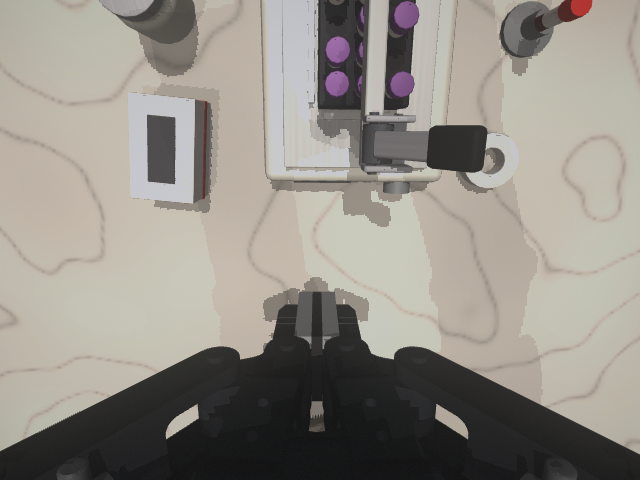

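View pics/s5.png

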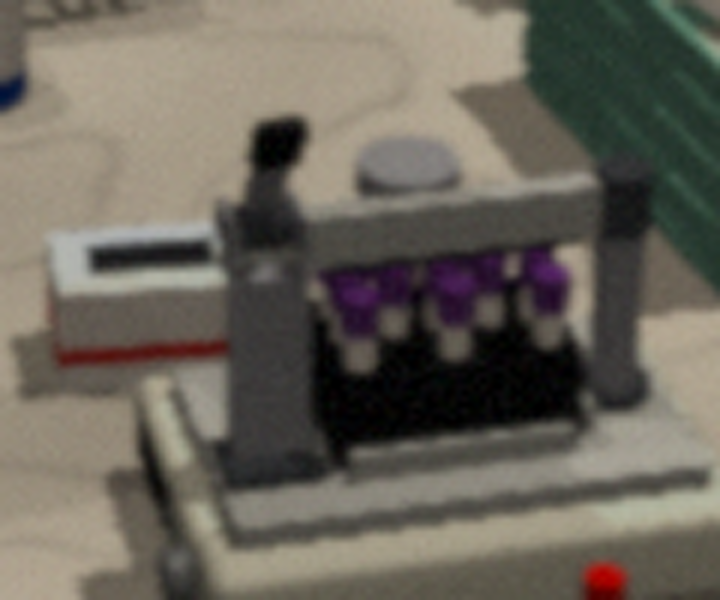

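```bash
python3 - <<'E'
from h import *
from scipy.optimize import least_squares
f=dict(np.load("w5.npz"))
T=np.eye(4);T[:3,:3]=Ro.from_euler("xyz",f["rot"]).as_matrix();T[:3,3]=f["ee"]
W=np.linalg.inv(T@f["hand_eye"])
def pw(X):
    p=W[:3,:3]@X+W[:3,3];return np.array([f["fx"]*p[0]/p[2]+f["cx"],f["fy"]*p[1]/p[2]+f["cy"]])
print("hub n/a; housing corner",pw(m2w([-.12,.085,.051])),pw(m2w([-.12,-.085,.051])))
def pad(px,py,q,s,w,h=.007):
    return m2w([px+w,py-s*np.cos(q)+h*np.sin(q),.173+s*np.sin(q)+h*np.cos(q)])
obs=[(.048,.011,428,127),(.048,-.011,429,165),(.078,.011,486,126),(.078,-.011,485,172)]
g=lambda p:np.concatenate([pw(pad(p[0],p[1],p[2],s,w))-[u,v] for s,w,u,v in obs])
a=np.array([240+477/4,160+390/4]);b=np.array([250+278/6,195+145/6])
r=least_squares(g,[-.08,0,.8]);print(r.x,r.fun)
g2=lambda p:np.r_[g(p),proj("top",pad(*p,.063,0))-a,proj("side",pad(*p,.063,0))-b]
r=least_squares(g2,[-.08,0,.8]);print(r.x,r.fun)
for py in(-.009,-.005,0):
  for q in(.8,.9,1.0):
    print(py,q,np.round(g([-.08,py,q]),1))
E
```

```text
hub n/a; housing corner [266.90307188 186.46787227] [445.35362974 186.05412223]
[-0.07702068  0.01045792  0.63614958] [ 1.96413856 -0.67983042 -1.97142484  2.37450355  1.87649001  0.00604713
 -1.97532261 -1.53145356]
[-0.07681282  0.00702275  0.751532  ] [ 2.53376861 -1.12061954 -1.46581644  2.62494226  1.27047228 -0.50861926
 -2.71313916 -0.65756319  0.89066895 -0.46193234  0.42249787  1.33851692]
-0.009 0.8 [29.4  5.  24.7  8.7 29.9  6.3 25.   6.3]
-0.009 0.9 [23.4  5.1 18.7  9.2 21.2  6.4 16.4  7.4]
-0.009 1.0 [16.5  5.1 12.   9.7 10.4  6.5  5.9  8.5]
-0.005 0.8 [21.9  5.  17.3  8.7 21.6  6.3 17.   6.3]
-0.005 0.9 [15.8  5.1 11.3  9.3 12.6  6.4  8.2  7.5]
-0.005 1.0 [ 8.8  5.2  4.5  9.7  1.7  6.5 -2.5  8.5]
0 0.8 [12.5  5.1  8.2  8.7 11.2  6.3  6.9  6.3]
0 0.9 [ 6.2  5.1  2.1  9.3  2.   6.5 -2.2  7.5]
0 1.0 [ -0.8   5.2  -4.8   9.8  -9.1   6.6 -13.    8.5]
```

```bash
python3 - <<'E'
import cv2
a=cv2.imread("pics/w5.png")[90:210,340:540];cv2.imwrite("pics/w5c.png",cv2.resize(a,None,fx=4,fy=4,interpolation=cv2.INTER_CUBIC))
E
```

```text
(no output)
```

View pics/w5c.png

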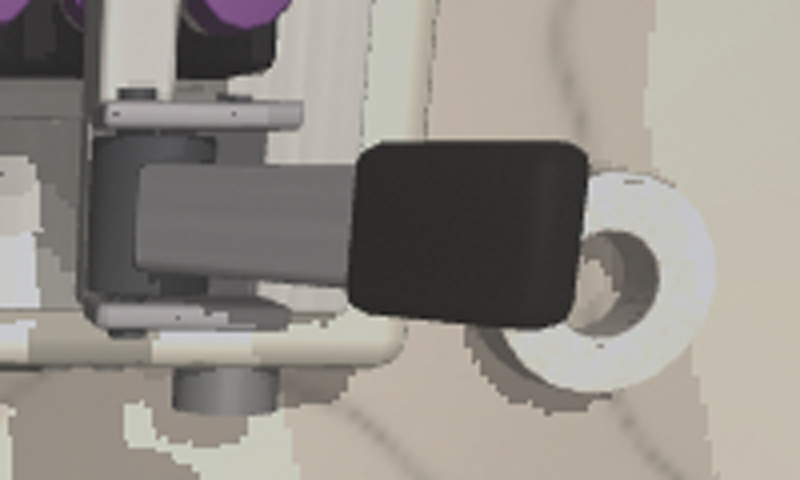

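```bash
python3 - <<'E'
from h import *
from station import *
s=state();R=Ro.from_euler("xyz",s["tool_rot"]).as_matrix()
print("above",np.round(togo(m2w([-.078,-.012,.305]),s),4))
t0=m2w([-.078,-.012,.305])
for q in(.95,.88,.75,.6,.45,.3,.15,.05,0,-.05):
    sl=.062+.008*(1-max(q,0)/.88)
    y=-sl*np.cos(q)+.007*np.sin(q)+.010; z=.173+sl*np.sin(q)+.007*np.cos(q)+.014
    print(q,round(y,4),round(z,4),np.round(R.T@(m2w([-.078,y,z])-t0),4))
E
```

```text
above [0.0598 0.0501 0.0001]
0.95 -0.02 0.241 [0.0001 0.008  0.064 ]
0.88 -0.0241 0.2392 [0.0001 0.0121 0.0658]
0.75 -0.0315 0.2352 [0.0001 0.0195 0.0698]
0.6 -0.0393 0.2292 [0.0001 0.0273 0.0758]
0.45 -0.0463 0.222 [0.0001 0.0343 0.083 ]
0.3 -0.0522 0.2136 [0.0001 0.0402 0.0914]
0.15 -0.0568 0.2042 [0.0002 0.0448 0.1008]
0.05 -0.0591 0.1975 [0.0002 0.0471 0.1075]
0 -0.06 0.194 [0.0002 0.048  0.111 ]
-0.05 -0.0603 0.1905 [0.0002 0.0483 0.1145]
```

Emit:
arm_command:
  deltas:
    - [0.015,0.012,0,0,0,0,0]
    - [0.035,0.03,0,0,0,0,0]
    - [0.05,0.043,0,0,0,0,0]
    - [0.06,0.05,0,0,0,0,0]
    - [0.06,0.05,0,0,0,0,0]
    - [0.06,0.05,0.02,0,0,0,0]
    - [0.06,0.05,0.04,0,0,0,0]
    - [0.06,0.05,0.055,0,0,0,0]
    - [0.06,0.05,0.062,0,0,0,0]
    - [0.06,0.05,0.062,0,0,0,0]

```text
clock: 9.7
ee_pos: [0.4767, -0.0677, 0.2428]
tool_rot: [-3.141, 0.001, -0.105]
force: [-0.0, -0.2, 0.0]
width: -0.001
```

```bash
python3 - <<'E'
from h import *
from station import *
import cv2
s=state();print(w2m(s["ee_pos"]),s["force"],s["tool_rot"])
f=grab_frame("side");cv2.imwrite("pics/s6.png",cv2.resize(f["pixels"][175:295,240:380],None,fx=5,fy=5,interpolation=cv2.INTER_CUBIC))
f=grab_frame("wrist");cv2.imwrite("pics/w6.png",f["pixels"])
E
```

```text
[-0.07876434 -0.01156369  0.24280862] [-0.03579718 -0.15167585  0.007407  ] [-3.14138820e+00  1.37832085e-03 -1.04670670e-01]
```

View pics/s6.png

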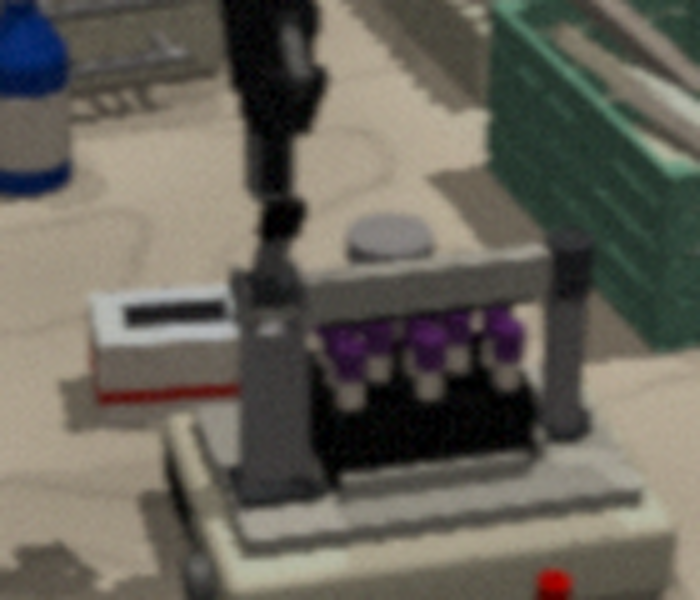

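View pics/w6.png

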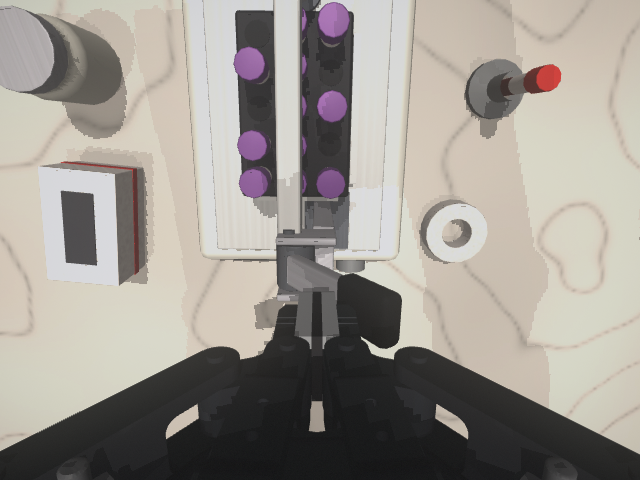

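The fingertip stands beside the pad on its +y upper side. I'm pushing along the arc.

Emit:
arm_command:
  deltas:
    - [0,0.008,0.002,0,0,0,0]
    - [0,0.013,0.004,0,0,0,0]
    - [0,0.0195,0.008,0,0,0,0]
    - [0,0.0235,0.011,0,0,0,0]
    - [0,0.0275,0.014,0,0,0,0]
    - [0,0.031,0.0175,0,0,0,0]
    - [0,0.0345,0.021,0,0,0,0]
    - [0,0.0375,0.025,0,0,0,0]
    - [0,0.04,0.0295,0,0,0,0]
    - [0,0.0425,0.034,0,0,0,0]

```text
clock: 10.8
ee_pos: [0.4727, -0.1106, 0.2089]
tool_rot: [-3.142, 0.0, -0.105]
force: [-0.5, 2.0, 1.2]
width: -0.001
```

```bash
python3 - <<'E'
from h import *
from station import *
import cv2
s=state();print(w2m(s["ee_pos"]),s["force"],s["tool_rot"])
f=grab_frame("side");cv2.imwrite("pics/s7.png",cv2.resize(f["pixels"][175:295,240:380],None,fx=5,fy=5,interpolation=cv2.INTER_CUBIC))
E
```

```text
[-0.07831159 -0.05467727  0.20892192] [-0.53030856  1.987543    1.213328  ] [-3.14155053e+00  8.21887682e-05 -1.05241633e-01]
```

View pics/s7.png

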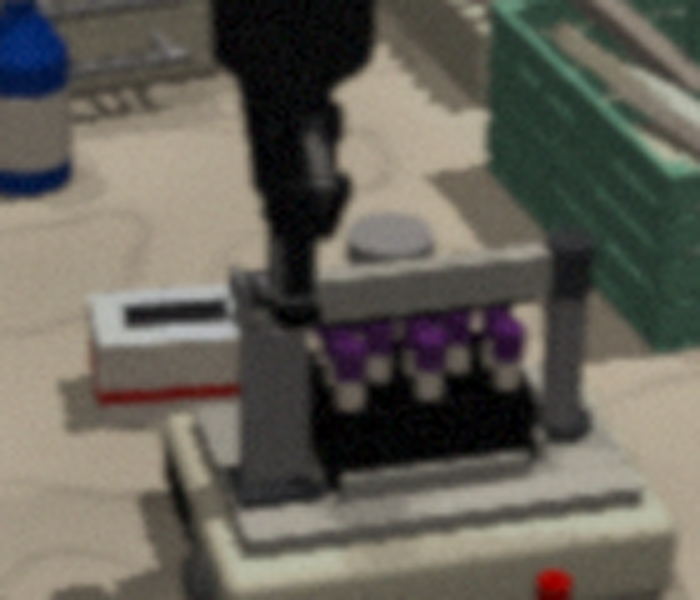

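Emit:
arm_command:
  deltas:
    - [0,0.002,0.004,0,0,0,0]
    - [0,0.004,0.008,0,0,0,0]
    - [0,0.005,0.011,0,0,0,0]
    - [0,0.006,0.013,0,0,0,0]
    - [0,0.006,0.015,0,0,0,0]
    - [0,0.006,0.016,0,0,0,0]
    - [0,0.006,0.017,0,0,0,0]
    - [0,0.006,0.018,0,0,0,0]
    - [0,0.006,0.018,0,0,0,0]
    - [0,0.006,0.018,0,0,0,0]

```text
clock: 11.85
ee_pos: [0.4724, -0.1168, 0.193]
tool_rot: [3.141, -0.001, -0.106]
force: [-11.4, 0.7, 33.1]
width: -0.005
```

```bash
python3 - <<'E'
from h import *
from station import *
s=state();print(w2m(s["ee_pos"]),s["force"],s["tool_rot"])
E
```

```text
[-0.07795976 -0.06082701  0.19299243] [-11.43403878   0.69857906  33.11220547] [ 3.14068985e+00 -1.19850286e-03 -1.05670361e-01]
```

33 N at tip height 0.179 m, against 0.180 m expected, so this is the end stop. I'm lifting off and checking.

Emit:
arm_command:
  deltas:
    - [0,0,-0.004,0,0,0,0]
    - [0,0,-0.01,0,0,0,0]
    - [0,0,-0.03,0,0,0,0]
    - [0,0,-0.06,0,0,0,0]
    - [-0.02,0,-0.09,0,0,0,0]
    - [-0.05,-0.01,-0.11,0,0,0,0]
    - [-0.07,-0.02,-0.12,0,0,0,0]
    - [-0.08,-0.03,-0.12,0,0,0,0]
    - [-0.08,-0.03,-0.12,0,0,0,0]
    - [-0.08,-0.03,-0.12,0,0,0,0]

```text
clock: 12.85
ee_pos: [0.396, -0.0782, 0.3109]
tool_rot: [3.142, 0.0, -0.105]
force: [-0.7, 0.4, -0.4]
width: 0.001
```

```bash
python3 - <<'E'
from h import *
from station import *
import cv2
s=state();print(s["clock"],w2m(s["ee_pos"]),s["force"],s["tool_rot"])
f=grab_frame("side");cv2.imwrite("pics/s8.png",cv2.resize(f["pixels"][175:295,240:380],None,fx=5,fy=5,interpolation=cv2.INTER_CUBIC))
f=grab_frame("wrist");cv2.imwrite("pics/w8.png",f["pixels"])
T=np.eye(4);T[:3,:3]=Ro.from_euler("xyz",s["tool_rot"]).as_matrix();T[:3,3]=s["ee_pos"]
W=np.linalg.inv(T@f["hand_eye"])
def pw(X):
    p=W[:3,:3]@X+W[:3,3];return np.round([f["fx"]*p[0]/p[2]+f["cx"],f["fy"]*p[1]/p[2]+f["cy"]],1)
print("pad ends q=0",pw(m2w([-.077,-.078,.18])),pw(m2w([-.077,-.048,.18])),"q=.15",pw(m2w([-.077,-.078+.001+.001,.19])))
print("side exp pad",[(q,np.round((proj("side",m2w([-.077,-.063*np.cos(q)+.007*np.sin(q),.173+.063*np.sin(q)+.007*np.cos(q)]))-[240,175])*5)) for q in(0,.1,.2)])
E
```

```text
12.85 [-0.15791456 -0.0303252   0.31093112] [-0.71142152  0.42618215 -0.38997375] [ 3.14156307e+00  2.11282878e-04 -1.04828873e-01]
pad ends q=0 [392.9 110.9] [344.2 111. ] q=.15 [392.6 110.2]
side exp pad [(0, array([298., 330.])), (0.1, array([297., 318.])), (0.2, array([297., 305.]))]
```

View pics/s8.png

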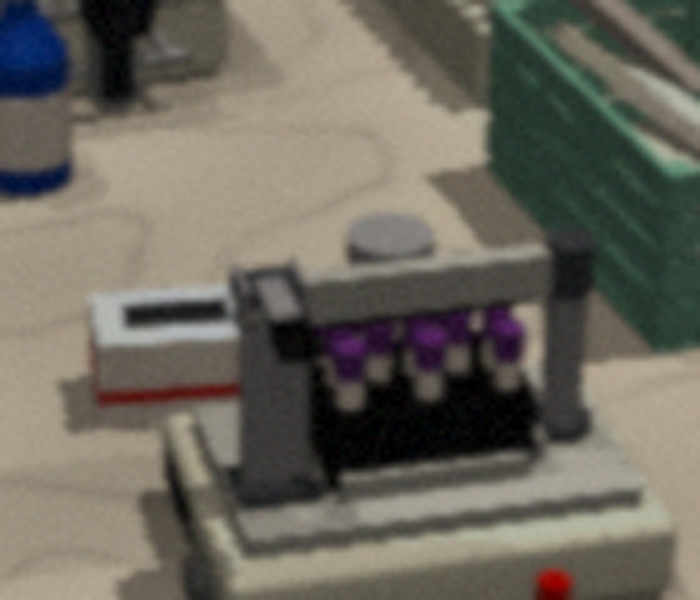

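View pics/w8.png

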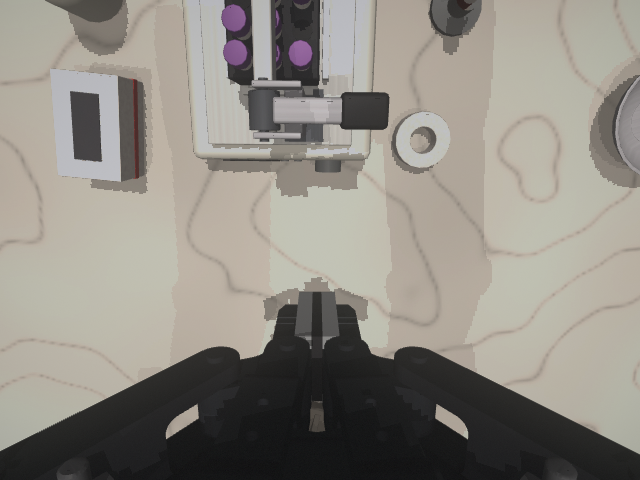

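The side view shows the pad's upper face at about (293,328), against (298,330) predicted for q=0. The strap is still straight across the caps and the arm is clear, so I'm handing in.

```bash
python3 -c "
from station import *
print(finish_job())"
```

```text
the job is handed in; nothing more can be done
None
```

I pushed the strap home with the shut fingertips, then pushed the lever fully down, and handed the job in at about 13 s of the 48 s allowed. `finish_job()` gives no verdict, so success rests on the checks below.

- **Strap:** the force rose to about 31 N at the end stop. Afterwards the strap lay parallel to the rack, straight across the caps with its end under the cam. The lever was still raised at that point, at about 0.75–0.9 rad.
- **Lever:** the force rose to about 33 N with the fingertip at 0.179 m, against 0.180 m expected for fully down. After I lifted off, the pad sat within about 5 px of its predicted fully-down position in both the wrist and side views.
- **Rack and bystanders:** in the wrist and side views the rack and the nearby items showed no visible shift. I judged this by eye, not by measuring, and the gel, dish and sharps were not checked specifically.
- **Arm:** it ended clear of everything, with a force reading of about 1 N or less.
- **Disagreement:** the wrist-camera view placed the mixer 3–4 mm farther along x than the overhead view. I allowed for this in the clearances and it did not affect either push.

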